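# Move the coated fittings to the cure rack in reverse order

## Task

Move the four pipe fittings from the drying rack to the empty cure rack in reverse order: the fitting nearest the handle of the drying rack goes into the bay farthest from the handle of the cure rack, the next one into the next bay, and so on, until the one farthest from the handle stands in the bay nearest the handle. Stand each one upright on the black disc in the middle of its bay, let go of it, and never tip one over.

Things in the scene. Friction and masses are not known exactly. Their poses are not given: they have to be found in the camera images.
- drying_rack: Bare aluminium rack plate, 276 mm long (its x) by 76 mm wide (its y), flat top 14 mm above the bench, fixed. Origin: centre of its underside, on the bench. A flat black U-shaped carrying handle sticks out 40 mm from its +x end. Four places in a row along x, centres at x = -99, -33, +33, +99 mm, y = 0, each with a brown cardboard pad on it. At the start one fitting stands on each pad. It may stand on either side of the bench and at a slight yaw.
- cure_rack: Steel rack plate of the same size as the drying rack, empty at the start, fixed, with the same U-shaped handle at its +x end; flat top 14 mm above the bench. Origin: centre of its underside, on the bench. Five upright ribs across it (5 mm thick, 8 mm high, at x = -132, -66, 0, +66, +132 mm) part it into four bays, 61 mm clear, open at both sides (y); bay centres at x = -99, -33, +33, +99 mm, y = 0, each marked by a flush black disc of 48 mm diameter.
- cap: Steel pipe cap, a plain solid cylinder 44 mm in diameter with a domed top, 46 mm high (straight sides up to 36 mm); about 0.2 kg. Easily gripped around its sides about 28 mm above its base. Stands upright; origin at the centre of its underside, z up.
- sleeve: Steel sleeve, a straight open tube 38 mm outside and 29 mm inside diameter, 72 mm high; about 0.2 kg. Easily gripped around its outside about 45 mm above its base. Stands upright; origin at the centre of its underside, z up.
- reducer: Steel pipe reducer: wide foot 46 mm in diameter and 22 mm high, a cone up to 34 mm, then a straight neck 28 mm in diameter up to its 72 mm high top, with a black bore of 20 mm. About 0.26 kg. Easily gripped by the neck about 55 mm above its base. Stands upright; origin at the centre of its underside, z up.
- bush: Steel flanged bush: a thin flange 46 mm in diameter and 10 mm high, then a straight neck 30 mm in diameter up to its 56 mm high top, with a black bore of 22 mm. About 0.2 kg. Easily gripped by the neck about 36 mm above its base. Stands upright; origin at the centre of its underside, z up.
- pad_cap: Brown cardboard square drip pad, 54 mm wide and 4 mm thick, fixed on the drying rack (top 18 mm above the bench): the one on which the cap stands at the start, so it marks that fitting's first place. Origin: centre of its underside.
- pad_sleeve: Brown cardboard square drip pad, 54 mm wide and 4 mm thick, fixed on the drying rack (top 18 mm above the bench): the one on which the sleeve stands at the start, so it marks that fitting's first place. Origin: centre of its underside.
- pad_reducer: Brown cardboard square drip pad, 54 mm wide and 4 mm thick, fixed on the drying rack (top 18 mm above the bench): the one on which the reducer stands at the start, so it marks that fitting's first place. Origin: centre of its underside.
- pad_bush: Brown cardboard square drip pad, 54 mm wide and 4 mm thick, fixed on the drying rack (top 18 mm above the bench): the one on which the bush stands at the start, so it marks that fitting's first place. Origin: centre of its underside.
There are look-alikes about, which are no part of the job. What is shaped like the cap but purple is not meant.

How it is judged:
At the end, for the whole second after the job is handed in: All four fittings stand upright (within 0.12 rad), released and at rest, on the plate of the cure rack, one in each bay, in the reverse of their order on the drying rack counted from the handles, each within 15 mm of its bay's centre along and across the rack (((x of pad_cap in the frame of drying_rack between -0.119 and -0.079 m and x of cap in the frame of cure_rack between 0.084 and 0.114 m) or (x of pad_cap in the frame of drying_rack between -0.053 and -0.013 m and x of cap in the frame of cure_rack between 0.018 and 0.048 m) or (x of pad_cap in the frame of drying_rack between 0.013 and 0.053 m and x of cap in the frame of cure_rack between -0.048 and -0.018 m) or (x of pad_cap in the frame of drying_rack between 0.079 and 0.119 m and x of cap in the frame of cure_rack between -0.114 and -0.084 m)) and y of cap in the frame of cure_rack between -0.015 and 0.015 m and z of cap in the frame of cure_rack between 0.01 and 0.018 m and angle between each of cap, sleeve, reducer, bush's own z axis and vertical below 0.12 rad and linear speed of each of cap, sleeve, reducer, bush below 0.02 m/s and ((x of pad_sleeve in the frame of drying_rack between -0.119 and -0.079 m and x of sleeve in the frame of cure_rack between 0.084 and 0.114 m) or (x of pad_sleeve in the frame of drying_rack between -0.053 and -0.013 m and x of sleeve in the frame of cure_rack between 0.018 and 0.048 m) or (x of pad_sleeve in the frame of drying_rack between 0.013 and 0.053 m and x of sleeve in the frame of cure_rack between -0.048 and -0.018 m) or (x of pad_sleeve in the frame of drying_rack between 0.079 and 0.119 m and x of sleeve in the frame of cure_rack between -0.114 and -0.084 m)) and y of sleeve in the frame of cure_rack between -0.015 and 0.015 m and z of sleeve in the frame of cure_rack between 0.01 and 0.018 m and ((x of pad_reducer in the frame of drying_rack between -0.119 and -0.079 m and x of reducer in the frame of cure_rack between 0.084 and 0.114 m) or (x of pad_reducer in the frame of drying_rack between -0.053 and -0.013 m and x of reducer in the frame of cure_rack between 0.018 and 0.048 m) or (x of pad_reducer in the frame of drying_rack between 0.013 and 0.053 m and x of reducer in the frame of cure_rack between -0.048 and -0.018 m) or (x of pad_reducer in the frame of drying_rack between 0.079 and 0.119 m and x of reducer in the frame of cure_rack between -0.114 and -0.084 m)) and y of reducer in the frame of cure_rack between -0.015 and 0.015 m and z of reducer in the frame of cure_rack between 0.01 and 0.018 m and ((x of pad_bush in the frame of drying_rack between -0.119 and -0.079 m and x of bush in the frame of cure_rack between 0.084 and 0.114 m) or (x of pad_bush in the frame of drying_rack between -0.053 and -0.013 m and x of bush in the frame of cure_rack between 0.018 and 0.048 m) or (x of pad_bush in the frame of drying_rack between 0.013 and 0.053 m and x of bush in the frame of cure_rack between -0.048 and -0.018 m) or (x of pad_bush in the frame of drying_rack between 0.079 and 0.119 m and x of bush in the frame of cure_rack between -0.114 and -0.084 m)) and y of bush in the frame of cure_rack between -0.015 and 0.015 m and z of bush in the frame of cure_rack between 0.01 and 0.018 m); the robot touches nothing.
It fails at once if the cap is tipped over (leans by more than 0.6 rad) (angle between cap's own z axis and vertical above 0.6 rad).
It fails at once if the sleeve is tipped over (leans by more than 0.6 rad) (angle between sleeve's own z axis and vertical above 0.6 rad).
It fails at once if the reducer is tipped over (leans by more than 0.6 rad) (angle between reducer's own z axis and vertical above 0.6 rad).
It fails at once if the bush is tipped over (leans by more than 0.6 rad) (angle between bush's own z axis and vertical above 0.6 rad).
It also fails if it takes over 120 s, if anything falls off the work surface, if the arm or the gripper's body presses on something with over 40 N, if the wrist force passes 120 N, or if a joint passes its speed limit or range.

## Robot

A 7-joint arm with a two-finger parallel gripper is mounted at the origin on the work surface. World frame = base frame: x ahead of the robot, y to its left, z up, the work surface at z = 0. Lengths are in m, angles in rad, forces in N, time in s.
With the tool pointing down it reaches from about 0.4 to 0.85 m from the base axis. Payload 4.5 kg.
Tool frame: the origin (TCP) lies at the very end of the fingers, on their centre line; the grasp point (between the pads) lies manip.grip_point_offset behind it (manip.grip_point_offset is the distance from the TCP to the grasp point, in m); z points along the fingers, y is the line along which they close (so a half turn about z gives the same grasp; the last joint's range is limited). The gripper opens to 88 mm and grips with 3 to 60 N. Pads are 18 mm wide; open, the fingers measure 123 mm over their backs; the gripper's body (75 mm by 187 mm) begins 45 mm behind the grasp point.
Start: joints at [1.324, 0.689, -0.195, 1.565, 0.157, 0.902, -0.215], TCP at [0.173, -0.601, 0.216] pointing down, gripper open.
Joint ranges: [-3.01, 3.01], [-0.46, 2.08], [-1.47, 1.51], [0.13, 2.56], [-1, 4.14], [0.04, 2.09], [-2.66, 2.66]. Speed limits (rad/s): [2.57, 2.57, 3.14, 3.14, 3.14, 3.14, 3.14].

## Interface

Orientations are given as [roll, pitch, yaw] about the fixed x, y, z axes, in that order (R = Rz(yaw) Ry(pitch) Rx(roll)).
In Python, from rig import manip gives the robot as it stands. Calls block until the motion is done:
- manip.goto(position, orientation): joint-space move of the TCP to a pose.
- manip.move_straight(position, orientation=None, max_speed=0.15, force_limit=None): straight line of the TCP; orientation=None keeps the orientation; max_speed is the mean speed in m/s. With force_limit (N) it stops when the force on the tool has changed by that much, and returns True; else False.
- manip.move_joints(angles): joint-space move.
- manip.grip(opening): finger opening in m; the grip force is fixed at half the most; returns when the fingers have stopped.
- manip.dwell(seconds).
- manip.solve_ik(position, orientation): joint angles nearest the present ones, or None.
- manip.read_state(): the state.
- manip.camera(name): name is "side" or "top"; returns a dict with "color" (480x640x3 uint8, blue, green, red), "z_map" (480x640 float32, m along the optical axis (not along the pixel's ray), 0 where there is no reading), "K" (3x3 intrinsics, pixels), "rvec" (rotation vector, rad) and "tvec" (3), from world to camera coordinates, as OpenCV has them. Camera axes: x right, y down, z forward; pixel columns grow to the right and rows downward; lengths in m; the calibration is good to about 2 mm. A picture is of the moment at which its call begins.
A pose or a line that the arm cannot do raises manip.PlanningError and nothing moves.
- manip.finish_job(): hands the job in; it is judged then, once.
Trained networks look in a picture, given as the dict that the camera call returned (one of the last four; its "shot" number tells which), for a name from the list of things; names that differ only in an ending like _2 or _b are one class to them, and where a whole thing is asked for, a point or a joint stands for the part that bears it (a point fixed in the world has none). Each returns a list of dicts, best first, with "conf" (0 to 1); they miss things now and then, are a little off and sometimes report something else, mostly with a low value. They report only what shows in the picture. A call takes as long as a camera call. They do not tell look-alikes from the thing itself.
- manip.boxes_of(thing, picture): "bbox" ([left, top, right, bottom] in pixels, round what is visible of it).
- manip.outline_of(thing, picture): "mask" (480x640 bool, what is visible of it) and "bbox" ([left, top, right, bottom] in pixels, round what is visible of it).
- manip.place_of(thing, picture): "xy" ([column, row] in pixels: a listed point, or the origin of a listed thing).
The state is a dict: "time_s": time; "q": joint angles; "joint_vel": joint speeds; "joint_efforts": joint torques, N m; "ee_pos": TCP position; "orientation": TCP orientation; "ft_force": force on the tool from outside, world axes, zero at the start; "moment": the same for the moment, N m; "width": finger opening in m; "grasp_force": force on a finger pad.
Only numpy, scipy, OpenCV 4.12 (cv2) and the standard library are available. Lean on these libraries where they do the work, as an engineer would, in place of code of your own. Each camera call takes 0.05 s, during which the arm holds its last target. There are 200 camera calls.

## Working session

There is one attempt and no reset: what is moved stays moved. The work goes in short steps, each a Python script; the robot and the scene stay as the last script left them, time stands still between calls to the robot, and variables do not carry over. Pictures are saved under pics/ and viewed, at most 14 in all, crops included, and the job is handed in when it is done.

```bash
ls; mkdir -p pics
python3 - <<'E'
from rig import manip
import cv2,numpy as np
for n in("top","side"):
    p=manip.camera(n);cv2.imwrite(f"pics/{n}0.png",p["color"])
    np.savez(f"{n}0.npz",**{k:p[k] for k in("color","z_map","K","rvec","tvec")})
s=manip.read_state();print(s["time_s"],s["ee_pos"],s["orientation"],manip.grip_point_offset)
E
```

```text
pics
0.1 [ 0.17299545 -0.59997098  0.21532071] [-3.14000978e+00  1.33408895e-04  2.80897524e-01] 0.0187
```

View pics/top0.png

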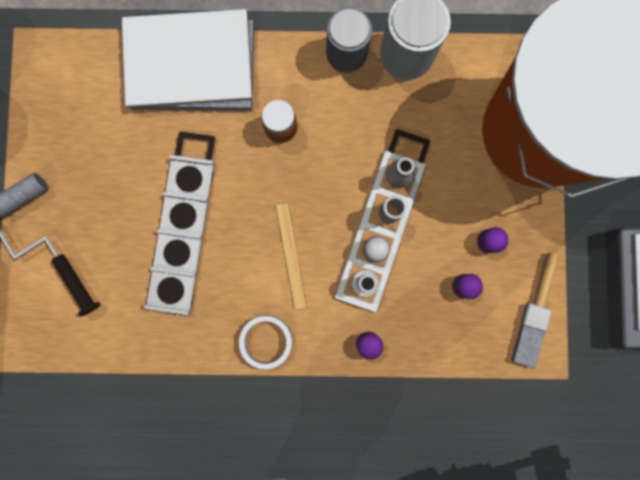

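View pics/side0.png

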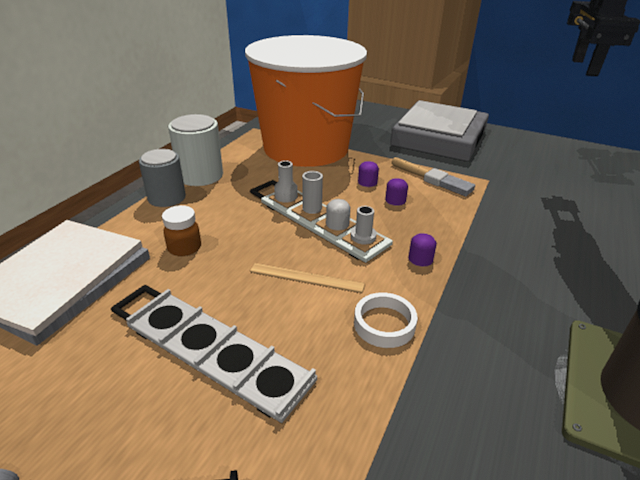

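The pictures show the drying rack on the right in the top view, with its handle up at (408,145). From the handle it holds the reducer (405,167), sleeve (393,208), cap (376,249) and bush (367,284). The cure rack is on the left with its handle at (195,143). Its discs are at (189,179), (183,215), (177,252) and (170,290).

Possible mistakes for the cap are the three purple domes at (493,240), (468,286) and (370,346), and the white-lidded jar at (279,120). I choose the grey dome at (376,249).

```bash
cat > h.py <<'E'
import numpy as np,cv2
def cam(p):
    R=cv2.Rodrigues(p["rvec"])[0]; return R,np.ravel(p["tvec"]),p["K"]
def cloud(p):
    R,t,K=cam(p); v,u=np.mgrid[:480,:640]; z=p["z_map"]
    c=np.stack([(u-K[0,2])/K[0,0]*z,(v-K[1,2])/K[1,1]*z,z],-1)
    w=(c-t)@R; w[z==0]=np.nan; return w
def plane(p,uv,z):
    R,t,K=cam(p); d=R.T@np.linalg.inv(K)@[uv[0],uv[1],1]; o=-R.T@t
    return o+d*(z-o[2])/d[2]
E
cat > m.py <<'E'
from h import *
p=np.load("top0.npz");s=np.load("side0.npz");w=cloud(p)
def discs(p,roi,lo):
    g=p["color"].max(2).astype(int);m=np.zeros((480,640),np.uint8)
    x0,y0,x1,y1=roi;m[y0:y1,x0:x1]=g[y0:y1,x0:x1]<60
    n,_,st,c=cv2.connectedComponentsWithStats(m);return [(plane(p,c[i],.014)[:2].round(4),st[i,4]) for i in range(1,n) if st[i,4]>lo]
print("top",*discs(p,(145,160,215,315),200));print("side",*discs(s,(120,290,320,400),200))
for nm,(u,v),h in(("red",(403,170),.09),("sl",(393,208),.09),("cap",(376,249),.064),("bush",(367,284),.074)):
    q=w[v-22:v+22,u-22:u+22].reshape(-1,3);q=q[np.isfinite(q[:,2])]
    q=q[np.linalg.norm(q[:,:2]-np.nanmedian(w[v-8:v+8,u-8:u+8].reshape(-1,3),0)[:2],axis=1)<.033]
    t=q[abs(q[:,2]-h)<.005];c,r=cv2.minEnclosingCircle(t[:,:2].astype(np.float32))
    print(nm,"zmax",np.percentile(q[:,2],99).round(4),"mean",t.mean(0).round(4),"circ",np.round(c,4),round(r,4),len(t))
for u,v in((189,196),(179,234),(375,268),(398,190)): print("plate",w[v,u].round(4))
b=w[:240,470:].reshape(-1,3);b=b[b[:,2]>.06];print("bucket",np.nanmin(b,0),np.nanmax(b,0))
cv2.imwrite("pics/crop.png",cv2.resize(p["color"][125:315,330:440],None,fx=3,fy=3,interpolation=2))
E
python3 m.py
```

```text
top (array([0.6317, 0.1663]), np.int32(441)) (array([0.5663, 0.1747]), np.int32(450)) (array([0.5008, 0.1834]), np.int32(452)) (array([0.4354, 0.1919]), np.int32(468))
side (array([0.6953, 0.16  ]), np.int32(290)) (array([0.6309, 0.1669]), np.int32(584)) (array([0.5653, 0.1754]), np.int32(672)) (array([0.4997, 0.184 ]), np.int32(768)) (array([0.4342, 0.1926]), np.int32(889))
red zmax 0.0922 mean [ 0.6413 -0.2038  0.0897] circ [ 0.6413 -0.2044] 0.0144 240
sl zmax 0.0915 mean [ 0.5745 -0.1871  0.0893] circ [ 0.5745 -0.187 ] 0.0191 191
cap zmax 0.0655 mean [ 0.5089 -0.1623  0.0622] circ [ 0.5094 -0.1623] 0.0191 358
bush zmax 0.0764 mean [ 0.4513 -0.1448  0.0739] circ [ 0.4515 -0.145 ] 0.0149 261
plate [0.5997 0.163  0.0197]
plate [0.5325 0.1771 0.0241]
plate [ 0.4783 -0.1633  0.0134]
plate [ 0.615  -0.2022  0.0196]
bucket [ 0.53056696 -0.59530127  0.06000665] [ 0.84432547 -0.32560125  0.23801801]
```

Run:
```python
from rig import manip
from h import *
p=manip.camera("top");s=manip.camera("side")
for n in("reducer","sleeve","cap","bush","pad_reducer","pad_sleeve","pad_cap","pad_bush","drying_rack","cure_rack"):
    z=0 if"rack"in n else .014 if"pad"in n else .018
    for k,q in(("top",p),("side",s)):
        print(n,k,[(np.round(d["xy"]),plane(q,d["xy"],z)[:2].round(4),round(d["conf"],2)) for d in manip.place_of(n,q)[:4] if d["conf"]>.3])
```

```text
reducer top [(array([398., 172.]), array([ 0.6472, -0.2021]), 0.84)]
reducer side [(array([287., 196.]), array([ 0.6399, -0.204 ]), 0.88)]
sleeve top []
sleeve side [(array([311., 208.]), array([ 0.577 , -0.1872]), 0.83)]
cap top [(array([370., 346.]), array([ 0.345 , -0.1544]), 0.95), (array([489., 241.]), array([ 0.5276, -0.3605]), 0.69), (array([376., 251.]), array([ 0.508 , -0.1649]), 0.67), (array([466., 288.]), array([ 0.4448, -0.3195]), 0.58)]
cap side [(array([365., 183.]), array([ 0.5196, -0.3284]), 0.88), (array([397., 200.]), array([ 0.4374, -0.2925]), 0.84), (array([417., 253.]), array([ 0.3506, -0.1435]), 0.64), (array([336., 225.]), array([ 0.51  , -0.1566]), 0.57)]
bush top [(array([363., 283.]), array([ 0.4513, -0.1428]), 0.56), (array([399., 176.]), array([ 0.6405, -0.2047]), 0.34)]
bush side [(array([363., 236.]), array([ 0.4515, -0.1459]), 0.9)]
pad_reducer top [(array([398., 180.]), array([ 0.6334, -0.2036]), 0.88)]
pad_reducer side []
pad_sleeve top [(array([385., 215.]), array([ 0.5715, -0.1808]), 0.62)]
pad_sleeve side [(array([306., 213.]), array([ 0.5808, -0.1727]), 0.53)]
pad_cap top [(array([375., 245.]), array([ 0.5186, -0.1634]), 0.65)]
pad_cap side [(array([332., 226.]), array([ 0.5154, -0.1534]), 0.61)]
pad_bush top [(array([359., 283.]), array([ 0.4524, -0.1354]), 0.67)]
pad_bush side [(array([359., 239.]), array([ 0.457 , -0.1397]), 0.77)]
drying_rack top [(array([380., 230.]), array([ 0.5453, -0.1724]), 0.93)]
drying_rack side [(array([323., 226.]), array([ 0.5397, -0.1639]), 0.68)]
cure_rack top [(array([182., 237.]), array([0.53  , 0.1775]), 0.78), (array([363., 282.]), array([ 0.4532, -0.144 ]), 0.58)]
cure_rack side [(array([218., 354.]), array([0.5315, 0.1791]), 0.64)]
```

View pics/crop.png

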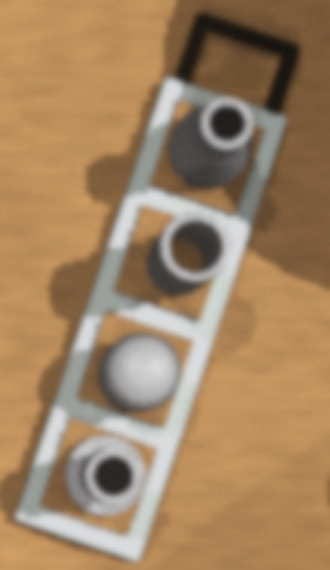

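```bash
cat > job.py <<'E'
from rig import manip
import numpy as np
PI=np.pi; TD=-0.302; TC=-0.130; HZ=.25
D0=np.array([.5326,.1791]); ex=np.array([np.cos(TC),np.sin(TC)])
F={"bush":((.4513,-.1449),.036,.099,TD),"cap":((.5091,-.1623),.028,.033,TD),
   "sleeve":((.5745,-.187),.045,-.033,TD),"reducer":((.6413,-.2041),.055,-.099,-.55)}
off=manip.grip_point_offset
def pick(n):
    (x,y),g,b,yaw=F[n]; z=.018+g-off; o=[PI,0,yaw]
    manip.grip(.088); manip.goto([x,y,HZ],o)
    manip.move_straight([x,y,z],max_speed=.15); manip.grip(.0)
    s=manip.read_state(); print(n,"gripped",s["width"],s["grasp_force"],s["time_s"])
    manip.move_straight([x,y,HZ],max_speed=.15)
    s=manip.read_state(); print("lifted",s["width"],s["ft_force"].__repr__())
def place(n):
    _,g,b,_=F[n]; x,y=D0+b*ex; z=.014+g-off
    manip.goto([x,y,HZ],[PI,0,TC]); manip.move_straight([x,y,z+.004],max_speed=.15)
    hit=manip.move_straight([x,y,z-.002],max_speed=.02,force_limit=6)
    print("down",hit,manip.read_state()["ee_pos"][2]-z)
    manip.grip(.088); manip.dwell(.2); manip.move_straight([x,y,HZ],max_speed=.15)
    print("t",manip.read_state()["time_s"])
E
python3 - <<'E'
from job import *
for (x,y),_,b,yaw in F.values():
    for h in(.25,.03): print(manip.solve_ik([x,y,h],[PI,0,yaw]) is not None, manip.solve_ik([*(D0+b*ex),h],[PI,0,TC]) is not None)
for p in([.173,-.6,.4],[.4513,-.1449,.4]): print(manip.solve_ik(p,[PI,0,TD]))
E
```

```text
True True
True True
True True
True True
True True
True True
True True
True True
[ 1.22748401  0.53638732 -0.02117565  1.27502356  0.01114156  1.33029462
 -0.66616869]
[ 0.32891084  0.28483954 -0.15962713  1.7004572   0.04873461  1.16016289
 -1.7166504 ]
```

The crop confirms the order from the handle: reducer (225,125), sleeve (190,250), grey cap (140,370), bush (112,475). I'll start with the bush and reach it over a high path, clear of the bucket.

Run:
```python
from job import *
import cv2
manip.goto([.173,-.6,.4],[PI,0,TD]); manip.goto([.4513,-.1449,.4],[PI,0,TD])
pick("bush"); place("bush")
cv2.imwrite("pics/a.png",manip.camera("side")["color"])
```

```text
bush gripped 0.029204943356899132 29.981910288333893 7.2583
lifted 0.0288063400826205 array([-0.06459274,  1.18844341, -1.027276  ])
down True -0.00016738171327906892
t 14.8667
```

View pics/a.png

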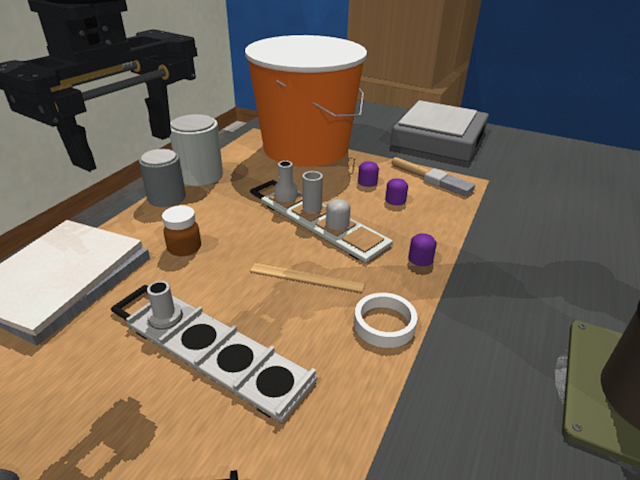

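The bush stands upright at (162,310) in the bay nearest the handle. I'll do the other three now, stopping if a grip or lift fails.

Run:
```python
from job import *
from h import *
for n in("cap","sleeve","reducer"):
    pick(n)
    assert manip.read_state()["width"]>.024,"lost"
    place(n)
p=manip.camera("top")
cv2.imwrite("pics/b.png",manip.camera("side")["color"]);cv2.imwrite("pics/bt.png",p["color"])
w=cloud(p)[150:330,130:220].reshape(-1,3);ey=np.array([-ex[1],ex[0]])
for n,h in(("bush",.07),("cap",.06),("sleeve",.086),("reducer",.086)):
    r=w[:,:2]-D0;r=np.c_[r@ex,r@ey];b=F[n][2]
    k=(abs(r[:,0]-b)<.03)&(abs(r[:,1])<.035)&(abs(w[:,2]-h)<.005)
    print(n,r[k].mean(0).round(4)-[b,0],k.sum())
```

```text
cap gripped 0.042009254615907356 30.000164271332324 18.85
lifted 0.04208410388816873 array([ 0.13055906,  0.12631697, -2.89327943])
down True -1.0204737408286979e-05
t 26.3833
sleeve gripped 0.03703237616488449 29.98289684575866 30.3
lifted 0.03750192223970504 array([ 0.00725918,  0.26645627, -1.88140399])
down True -0.00014799177847928113
t 37.6833
reducer gripped 0.02736764236013049 29.99088317155838 41.8333
lifted 0.027196465187590606 array([ 0.19693469,  0.58368156, -3.21767008])
down True -0.0002008463807211397
t 49.375
bush [ 0.     -0.0011] 259
cap [ 0.0005 -0.0022] 347
sleeve [ 0.0003 -0.0009] 198
reducer [ 0.0008 -0.0134] 11
```

View pics/b.png

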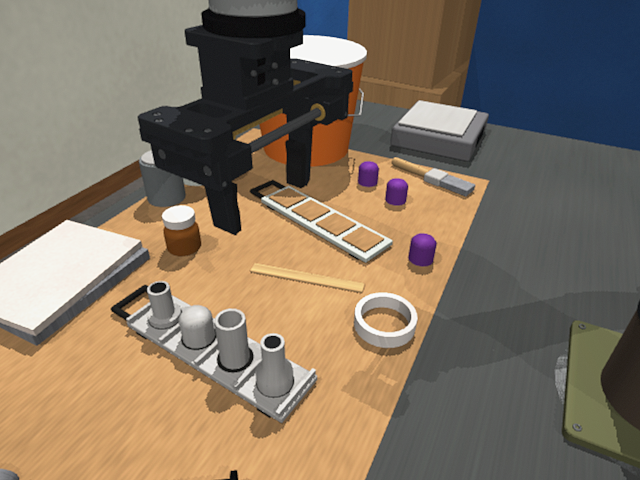

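All four stand upright in order: bush (160,305), cap (197,325), sleeve (232,340), reducer (274,365). The gripper hid the reducer from the top camera, so I'll move aside, measure it, and hand in if it is good.

Run:
```python
from job import *
from h import *
manip.goto([.5,-.05,.3],[PI,0,TC])
w=cloud(manip.camera("top"))[150:330,130:220].reshape(-1,3);ey=np.array([-ex[1],ex[0]])
r=w[:,:2]-D0;r=np.c_[r@ex,r@ey]
k=(abs(r[:,0]+.099)<.03)&(abs(r[:,1])<.035)&(abs(w[:,2]-.086)<.005)
e=r[k].mean(0)+[.099,0];print(e,k.sum())
if k.sum()>100 and abs(e).max()<.006: manip.dwell(.5);print(manip.finish_job())
```

```text
[ 0.00070339 -0.00081721] 252
the job is handed in; nothing more can be done
None
```

All four fittings stand upright and released in the cure rack in reverse order, each measured within about 2.5 mm of its bay centre, and the job was handed in at about 50 s (no verdict was returned).

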